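# Raise the rack's chock, then lay the drained tubular filter against it

## Robot

A 7-joint arm with a two-finger parallel gripper is mounted at the origin on the work surface; the furniture and walls round the work are solid. World frame = base frame: x ahead of the robot, y to its left, z up, the work surface at z = 0. Lengths are in m, angles in rad, forces in N, time in s.
With the tool pointing down it reaches from about 0.4 to 0.85 m from the base axis. Payload 4.4 kg.
Tool frame: the origin (TCP) lies midway between the tips of the shut fingers; the grasp point (between the pads) lies manip.tcp_to_grasp behind it (manip.tcp_to_grasp is the distance from the TCP to the grasp point, in m); z points along the fingers, y is the line along which they close (so a half turn about z gives the same grasp; the last joint's range is limited). The gripper opens to 94 mm and grips with 3 to 60 N. Pads are 16 mm wide; open, the fingers measure 119 mm over their backs; the gripper's body (75 mm by 177 mm) begins 78 mm behind the grasp point.
Start: joints at [-1.398, 0.628, 0.038, 1.517, -0.027, 0.996, -0.02], TCP at [0.154, 0.632, 0.205] pointing down, gripper open.
Joint ranges: [-3.06, 3.06], [-0.37, 2.12], [-1.25, 1.32], [0.18, 2.47], [-1.1, 4.24], [0.23, 1.98], [-2.94, 2.94]. Speed limits (rad/s): [2.57, 2.57, 3.14, 3.14, 3.14, 3.14, 3.14].

## Interface

Orientations are given as a rotation vector (axis times angle).
In Python, from station import status, eyes, manip gives the robot as it stands. The module is installed in compiled form; this text tells all that it offers.
- The arm moves only by the tool apply_moves, never from a script. Its argument "rows" is a list of rows, each an object of numbers: "dx", "dy", "dz": the shift along the world's x, y, z in cm; "twist": the turn about the world's z in degrees; "grip": the finger opening in cm, from 0 to 9.4. In form: [{"dx": .., "dy": .., "dz": .., "twist": .., "grip": ..}, ...]. A call has 1 to 20 rows; each row shifts and turns the commanded pose from where the row before left it; what a row does not reach is not made up. A row lasts 1/12 s, in which the tool goes at most 41.7 mm and 7.16 degrees, less where a joint would pass 70% of its speed; a pose out of reach is approached as far as the arm can. A call with a gripper value outside its range is refused whole. The fingers move at their own pace and stop on an object; "force" is the grip in N (left out, the last holds). Time passes only in rows, so rows that do not move let the fingers close. It gives the time, the measured TCP pose, the force, the opening and the grip force at its end, in the units of the state.
- status.observe(): the state, without advancing time (a new reading comes with each control period).
- eyes.get_image(name): name is "scene" or "top"; returns (picture, depth): 400x640x3 uint8, blue, green, red; 400x640 float32, m along the optical axis (not along the pixel's ray), 0 where there is no reading.
- eyes.camera_params(name): a dict with "fx", "fy", "cx", "cy" (pixels), "origin" and "rotation" of the camera in the world. Camera axes: x right, y down, z forward; pixel columns grow to the right and rows downward; lengths in m; the calibration is good to about 2 mm. A picture is of the moment at which its call begins. camera_params takes no time and is no camera call.
- manip.finish_job(): hands the job in; it is judged then, once.
The state is a dict: "clock": time; "joint_pos": joint angles; "dq": joint speeds; "joint_efforts": joint torques, N m; "tool_pos": TCP position; "eef_rot": TCP orientation; "ft_force": force on the tool from outside, world axes, zero at the start; "wrist_torque": the same for the moment, N m; "finger_gap": finger opening in m; "grasp_force": force on a finger pad.
Only numpy, scipy, OpenCV 4.12 (cv2) and the standard library are available. Lean on these libraries where they do the work, as an engineer would, in place of code of your own. Each camera call takes 0.05 s, during which the arm holds its last target. There are 200 camera calls.

## Task

The tubular filter has drained on its slanted drip stand and should wait on the sloping rail rack for its turn at the analyser. Pull the rack's red-knobbed lever right over towards the low end so that the red chock stands fully up, then take the filter from the stand, lay it gently across both rails against the chock, and let go of it only once it lies there, so that it stays put and does not drop or roll away. Leave the bottle, the jar and the adapter where they stand.

Things in the scene. Friction and masses are not known exactly. Their poses are not given: they have to be found in the camera images.
- filter_centre (a point): Centre of the tubular filter: smooth round aluminium cylinder with a blue band, 32 mm in diameter, 92 mm long, with a thin connector (16 mm diameter; one brass, one steel) on each end, 128 mm long overall, about 0.2 kg. x runs along its length. It rolls freely. It starts on the drip stand, its length sloping 40 degrees from level; the middle 60 mm are free to grip across.
- stand: White drip tray, 140 x 84 x 14 mm, with an inclined cradle; fixed. Origin: centre of its underside; x level, towards the filter's raised end. The filter's centre starts at x = -12, z = 100 mm, loose in two V forks 34 mm either side, its lower end on a stop plate; a spine runs 38 mm below its axis. A tall monitor stands close on the robot's side: carry the filter rackwards before turning it.
- rack: Aluminium rack, 184 x 100 mm; fixed. Origin: centre of its underside; x level, uphill (low end at -x, open); y across the rails. Two rails 6 mm thick, 74 mm apart, slope 10 degrees from 63 mm high at x = -86 mm to 93 mm at x = +86 mm, where a cross bar stands. Between the rails all but the raised chock lies over 6 mm below their tops. The filter lies across them, its length along y.
- rest (a point): Where the filter's centre lies when it rests on both rails against the raised chock, midway between the rails. Axes as the rack's. The chock's two red arms then stand downhill of it, 24 to 32 mm either side of the middle, leaning downhill, tops 4 mm above this point; a finger fits between them. An upright tool can lower the filter straight down to it.
- chock (a joint): Angle of the chock and its lever, one part on a cross shaft under the rails: 0 = down (arms below the rail tops, lever upright, parts roll over it); 1.75 rad = fully up on its end stop, the lever lying towards the low end, where a part's weight only presses it harder on the stop. It turns stiffly (about 0.5 N at the knob) and stays where it is left.
- chock_knob (a point): Centre of the red ball knob, 20 mm in diameter, at the end of the lever on the rack's +y side. It swings on an arc of 60 mm radius about point chock_shaft, in the rack's xz plane: at joint angle q its direction from the shaft is 85 degrees + q from the rack's +x, measured through straight up towards -x (the low end). It can be pinched from above, fingers closing along y, and led round.
- chock_shaft (a point): Point on the axis of the chock's shaft (axis along the rack's y) in the plane in which the knob swings.
- bottle: White solvent wash bottle with a red cap, 53 mm in diameter, 155 mm tall; origin at the centre of its underside. Not to be disturbed.
- jar: Small white screw-top jar, 47 mm in diameter, 50 mm tall; origin at the centre of its underside. Not to be disturbed.
- adapter: Small white coaxial adapter standing on end, 20 mm in diameter, 34 mm tall; origin at the centre of its underside. Not to be disturbed.

How it is judged:
On the way, in this order (a step that is already met when the one before it is completed fails the run):
1. the chock is fully up while the filter is still on its stand or held (value of joint chock above 1.55 rad and distance between filter_centre and rest above 0.05 m), for 0.2 s.
2. the filter, still held in the fingers, lies at the rest place against the raised chock (distance between filter_centre and rest below 0.012 m and value of joint chock above 1.55 rad and contact force between filter and the fingers above 0.5 N), for 0.1 s.
At the end, for the whole second after the job is handed in: The chock is up (1.55 rad or more) and the filter lies released and at rest on both rails against it: its centre within 12 mm of the rest point (6 mm uphill, 5 mm in height) and its length square to the rails within 7 degrees (value of joint chock above 1.55 rad and horizontal distance between filter_centre and rest below 0.012 m and x of filter_centre in the frame of rest below 0.006 m and z of filter_centre in the frame of rest between -0.005 and 0.005 m and angle between the x axis of filter_centre and the y axis of rack, either way round below 0.12 rad and linear speed of filter below 0.02 m/s and angular speed of filter below 0.5 rad/s and contact force between filter and the fingers below 0.05 N); the robot touches nothing.
It fails at once if the filter falls or rolls off onto the bench (height (world z) of filter_centre below 0.05 m).
It fails at once if the filter drops or runs freely (faster than 0.4 m/s out of the fingers) (linear speed of filter above 0.4 m/s and contact force between filter and the fingers below 0.02 N).
It fails at once if the bottle is shifted or tipped (distance of bottle from where it was at the start of the episode above 0.03 m or angle between bottle's own z axis and vertical above 0.4 rad).
It fails at once if the jar is shifted or tipped (distance of jar from where it was at the start of the episode above 0.03 m or angle between jar's own z axis and vertical above 0.4 rad).
It fails at once if the adapter is shifted or tipped (distance of adapter from where it was at the start of the episode above 0.03 m or angle between adapter's own z axis and vertical above 0.4 rad).
It also fails if it takes over 54 s, if anything falls off the work surface, if the arm or the gripper's body presses on something with over 40 N, if the wrist force passes 120 N, or if a joint passes its speed limit or range.

## Working session

There is one attempt and no reset: what is moved stays moved. The work goes in short steps, Python scripts to look and compute and a tool call to move; the robot and the scene stay as the last step left them, time stands still between calls to the robot, and variables do not carry over. Pictures are saved under pics/ and viewed, at most 11 in all, crops included, and the job is handed in when it is done.

Besides the shell and the picture viewer there is one more tool, called after "Request:" by a JSON object that holds its "method" and its "body", one argument or row to a line. apply_moves: Moves the arm, as the interface text tells. Its arguments: {"type":"object","properties":{"rows":{"type":"array"},"force":{"type":"number"}},"required":["rows"]}

```bash
mkdir -p pics; cat > h.py <<'E'
import numpy as np, cv2
from station import status, eyes, manip
def snap(n):
    im,d=eyes.get_image(n); cv2.imwrite(f'pics/{n}.png',im); np.save(f'{n}.npy',d); return im,d
def pt(n,u,v,d=None,r=1):
    d=np.load(f'{n}.npy') if d is None else d
    c=eyes.camera_params(n); w=d[v-r:v+r+1,u-r:u+r+1]; z=np.median(w[w>0]) if (w>0).any() else 0
    p=np.array([(u-c['cx'])/c['fx']*z,(v-c['cy'])/c['fy']*z,z])
    return np.array(c['origin'])+np.array(c['rotation'])@p
E
python3 - <<'E'
from h import *
snap('scene');snap('top')
for n in('scene','top'):
    c=eyes.camera_params(n);print(n,c['fx'],c['origin'],np.round(c['rotation'],3).tolist())
s=status.observe();print(s['clock'],s['tool_pos'],s['eef_rot'],s['finger_gap'],manip.tcp_to_grasp)
E
```

```text
scene 451.226957877104 [-0.04114869 -0.68481827  0.49504504] [-1.897, 0.734, -0.484]
top 418.20645169303924 [ 0.44660574 -0.0575398   1.12235848] [-2.209, 2.177, -0.103]
0.1 [0.15358172 0.63100161 0.20467131] [-3.74149561e-01 -3.11905905e+00  2.56853536e-03] 0.09385574246724786 0.0188
```

View pics/scene.png

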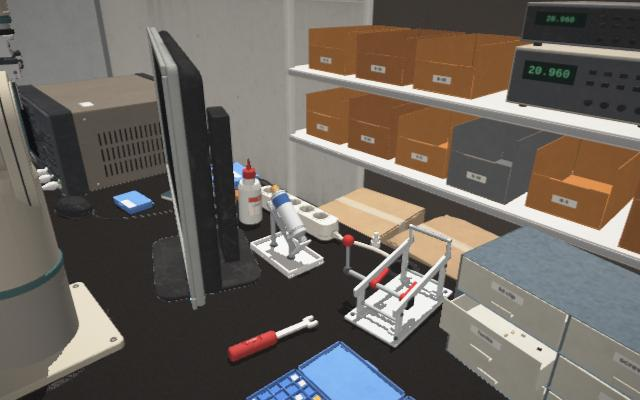

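View pics/top.png

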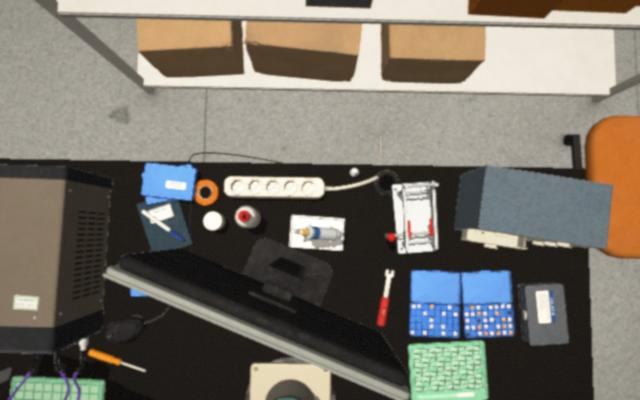

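```bash
sed -i 's/^import numpy.*/&\nfrom scipy.spatial.transform import Rotation as R/; s/np.array(c\[.rotation.\])@p/R.from_rotvec(c["rotation"]).as_matrix()@p/' h.py
python3 - <<'E'
from h import *
P={'top':dict(bottlecap=(246,215),jar=(213,221),adapter=(354,172),knob=(391,238),filt=(318,234),filtL=(297,230),filtR=(340,236),tray1=(292,247),tray2=(343,247),tray3=(343,219),tray4=(292,218),rackTL=(396,187),rackTR=(434,184),rackBL=(401,248),rackBR=(435,247),monL=(110,270),monR=(400,390),monback=(150,262),monR2=(405,370),table=(450,265)),
'scene':dict(monTop1=(155,35),monTop2=(185,45),monbase=(165,285),monR=(200,295),knob=(348,241),filt=(288,212),filtlow=(303,238),railnear=(398,300),crossL=(413,230),crossR=(447,243),drawer=(480,250),jar2=(240,170),cap=(250,175))}
for n in P:
    for k,(u,v) in P[n].items(): print(n,k,np.round(pt(n,u,v),3))
# monitor cloud
d=np.load('top.npy');c=eyes.camera_params('top');v,u=np.mgrid[0:400,0:640]
X=np.stack([(u-c['cx'])/c['fx']*d,(v-c['cy'])/c['fy']*d,d],-1)@R.from_rotvec(c['rotation']).as_matrix().T+c['origin'];X[d==0]=np.nan
np.save('Xtop.npy',X)
m=(X[...,2]>.15)&(u>100)&(u<420)&(v>240)
for a in range(105,415,30):
    w=m[:,a]; 
    if w.any(): q=X[:,a][w]; print(a,'y%.2f'%q[:,1].mean(),'x %.3f..%.3f'%(q[:,0].min(),q[:,0].max()),'zmax %.3f'%q[:,2].max())
im=cv2.imread('pics/top.png')[160:280,270:470]; cv2.imwrite('pics/c1.png',cv2.resize(im,None,fx=4,fy=4,interpolation=cv2.INTER_CUBIC))
im=cv2.imread('pics/scene.png')[160:345,230:470]; cv2.imwrite('pics/c2.png',cv2.resize(im,None,fx=3,fy=3,interpolation=cv2.INTER_CUBIC))
E
```

```text
top bottlecap [0.481 0.105 0.128]
top jar [0.467 0.201 0.048]
top adapter [ 0.602 -0.16   0.03 ]
top knob [ 0.431 -0.241  0.124]
top filt [ 0.439 -0.066  0.126]
top filtL [ 0.447 -0.015  0.1  ]
top filtR [ 0.434 -0.122  0.068]
top tray1 [0.402 0.001 0.004]
top tray2 [ 0.404 -0.135 -0.   ]
top tray3 [ 0.478 -0.134  0.004]
top tray4 [0.479 0.002 0.013]
top rackTL [ 0.566 -0.275  0.01 ]
top rackTR [ 0.563 -0.346  0.119]
top rackBL [ 0.404 -0.288  0.011]
top rackBR [ 0.409 -0.364  0.063]
top monL [0.377 0.278 0.419]
top monR [ 0.188 -0.202  0.418]
top monback [0.388 0.226 0.387]
top monR2 [ 0.21  -0.217  0.387]
top table [ 0.36  -0.422 -0.001]
scene monTop1 [0.3   0.099 0.421]
scene monTop2 [1.577 2.532 0.111]
scene monbase [ 0.208 -0.012  0.013]
scene monR [ 0.176 -0.217  0.123]
scene knob [ 0.428 -0.247  0.12 ]
scene filt [ 0.434 -0.083  0.109]
scene filtlow [ 0.437 -0.123  0.069]
scene railnear [ 0.486 -0.315  0.011]
scene crossL [ 0.561 -0.28   0.105]
scene crossR [ 0.562 -0.349  0.109]
scene drawer [ 0.485 -0.443  0.17 ]
scene jar2 [0.586 0.319 0.037]
scene cap [0.474 0.1   0.119]
105 y0.29 x 0.365..0.371 zmax 0.420
135 y0.24 x 0.346..0.402 zmax 0.420
165 y0.20 x 0.326..0.401 zmax 0.422
195 y0.16 x 0.306..0.383 zmax 0.421
225 y0.10 x 0.287..0.356 zmax 0.421
255 y0.05 x 0.267..0.330 zmax 0.421
285 y-0.01 x 0.248..0.369 zmax 0.421
315 y-0.06 x 0.228..0.274 zmax 0.422
345 y-0.12 x 0.207..0.253 zmax 0.421
375 y-0.17 x 0.188..0.233 zmax 0.421
405 y-0.21 x 0.173..0.212 zmax 0.421
```

View pics/c1.png

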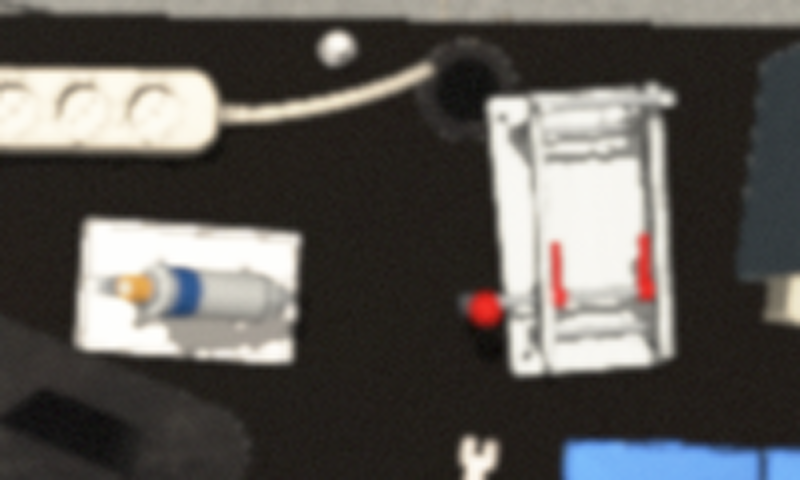

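View pics/c2.png

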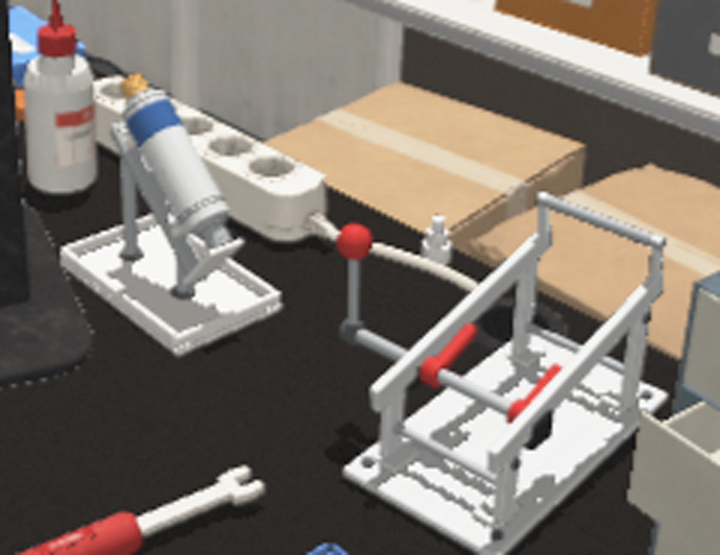

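```bash
cat >> h.py <<'E'
def cloud(n,d=None):
    d=np.load(f'{n}.npy') if d is None else d
    c=eyes.camera_params(n);v,u=np.mgrid[0:400,0:640]
    X=np.stack([(u-c['cx'])/c['fx']*d,(v-c['cy'])/c['fy']*d,d],-1)@R.from_rotvec(c['rotation']).as_matrix().T+c['origin'];X[d==0]=np.nan
    return X
def knob(n,lo,hi):
    im=cv2.imread(f'pics/{n}.png').astype(int);X=cloud(n);o=np.array(eyes.camera_params(n)['origin'])
    m=(im[...,2]>120)&(im[...,1]<70)&(im[...,0]<70)&((X>lo)&(X<hi)).all(-1)
    v,u=np.nonzero(m); r=np.median(X[m],0)-o; L=np.linalg.norm(r)
    return m.sum(),(u.mean(),v.mean()),np.round(o+r/L*(L+.0075),4)
E
python3 - <<'E'
from h import *
for n in('scene','top'): print(n,knob(n,[.38,-.28,.06],[.47,-.2,.16]))
from scipy.optimize import least_squares
C=[]
for n in('scene','top'):
    X=cloud(n).reshape(-1,3); X=X[np.isfinite(X).all(1)]; C.append(X)
A=np.vstack(C)
# filter: points above z .06 in stand region, x .40-.48
def flt(A):
    F=A[(A[:,0]>.405)&(A[:,0]<.47)&(A[:,1]>-.14)&(A[:,1]<.0)&(A[:,2]>.07)&(A[:,2]<.17)]
    def res(p):
        c=np.array([p[0],-.07,p[1]]);a=np.array([p[2],1,p[3]]);a/=np.linalg.norm(a)
        w=F-c; return np.linalg.norm(w-np.outer(w@a,a),axis=1)-.016
    s=least_squares(res,[.44,.1,0,.84],loss='soft_l1',f_scale=.0015);return s.x,len(F),np.median(abs(res(s.x)))
for X in C+[A]: print('filter',flt(X))
# rack fit: rails
def rk(A):
    F=A[(A[:,0]>.37)&(A[:,0]<.6)&(A[:,1]>-.39)&(A[:,1]<-.26)&(A[:,2]>.055)&(A[:,2]<.10)]
    def res(p):
        c,s=np.cos(p[2]),np.sin(p[2]);dx=F[:,0]-p[0];dy=F[:,1]-p[1];x=c*dx+s*dy;y=-s*dx+c*dy
        h=.078+x*np.tan(np.radians(10))+p[3]
        return np.hypot(np.maximum(abs(abs(y)-.037)-.003,0),(F[:,2]-h))
    b=min((least_squares(res,[.485,y0,w,0],loss='cauchy',f_scale=.002) for y0 in(-.315,-.325,-.335) for w in(-.1,0,.1)),key=lambda s:s.cost)
    return b.x,len(F),np.median(res(b.x))
for X in C+[A]: print('rack',rk(X))
T=C[1]
def bx(lo,hi,nm):
    q=T[((T>lo)&(T<hi)).all(1)]
    if len(q): print(nm,np.round(q.min(0),3),np.round(q.max(0),3))
bx([.28,-.09,.1],[.42,.1,.36],'neck'); bx([.6,-.6,.1],[1.2,.7,1],'shelf');bx([.6,-.6,.1],[.75,.7,1],'shelf<.75')
bx([.3,-.8,.1],[.65,-.385,.5],'cab'); bx([.0,.3,.15],[.6,.8,.6],'scope')
for X in C:
    q=X[(X[:,0]>.29)&(X[:,0]<.42)&(X[:,1]>-.1)&(X[:,1]<.08)&(X[:,2]>.03)]
    h=[ (round(z,2),np.round(np.r_[w[:,0].max(),w[:,1].min()],3)) for z in np.arange(.03,.4,.05) for w in [q[abs(q[:,2]-z)<.025]] if len(w)]; print(h)
E
```

```text
scene (np.int64(82), (np.float64(347.7439024390244), np.float64(240.5731707317073)), array([ 0.4335, -0.2413,  0.1164]))
top (np.int64(50), (np.float64(390.58), np.float64(236.76)), array([ 0.4337, -0.2418,  0.1156]))
filter (array([0.44081965, 0.09995159, 0.01997033, 0.74390797]), 1067, np.float64(0.0020011847559136126))
filter (array([0.44138504, 0.10123487, 0.05750006, 0.72251946]), 539, np.float64(0.001936927003283925))
filter (array([0.4410792 , 0.10051919, 0.02846366, 0.74025953]), 1606, np.float64(0.0019148856964358429))
rack (array([ 0.48589631, -0.32107532,  0.09329105, -0.00160036]), 1732, np.float64(0.005385582988334116))
rack (array([ 0.48495367, -0.32113179,  0.0927032 , -0.00191935]), 687, np.float64(0.004119915803256852))
rack (array([ 0.48589864, -0.32107058,  0.0931224 , -0.0016606 ]), 2419, np.float64(0.005020227811706462))
neck [ 0.28  -0.046  0.1  ] [0.378 0.1   0.36 ]
shelf [ 0.6   -0.471  0.106] [ 0.604 -0.45   0.172]
shelf<.75 [ 0.6   -0.471  0.106] [ 0.604 -0.45   0.172]
cab [ 0.411 -0.748  0.1  ] [ 0.604 -0.43   0.177]
scope [0.129 0.473 0.15 ] [0.579 0.615 0.242]
[(np.float64(0.03), array([ 0.353, -0.034])), (np.float64(0.08), array([ 0.42 , -0.097])), (np.float64(0.13), array([ 0.354, -0.034])), (np.float64(0.18), array([ 0.355, -0.035])), (np.float64(0.23), array([ 0.354, -0.034])), (np.float64(0.28), array([ 0.375, -0.035]))]
[(np.float64(0.03), array([ 0.378, -0.033])), (np.float64(0.08), array([ 0.419, -0.095])), (np.float64(0.13), array([ 0.378, -0.033])), (np.float64(0.18), array([ 0.378, -0.034])), (np.float64(0.23), array([ 0.378, -0.034])), (np.float64(0.28), array([ 0.378, -0.033])), (np.float64(0.33), array([ 0.33 , -0.023])), (np.float64(0.38), array([ 0.33, -0.02]))]
```

```bash
python3 - <<'E'
from h import *
for k,(u,v) in dict(s1=(300,75),s2=(300,140),s3=(400,100),s4=(420,168),s5=(520,200),box=(330,60),box2=(420,160),eq=(560,90)).items(): print(k,np.round(pt('scene',u,v),3))
for k,(u,v) in dict(a=(140,85),b=(400,90),c=(600,90),d=(200,60)).items(): print('top',k,np.round(pt('top',u,v),3))
c=eyes.camera_params('top');M=R.from_rotvec(c['rotation']).as_matrix();o=np.array(c['origin'])
def pl(u,v,z):
    r=M@np.array([(u-c['cx'])/c['fx'],(v-c['cy'])/c['fy'],1]);return (o+r*(z-o[2])/r[2])[:2]
for u,v in [(291,214.3),(345.5,218.5),(343.3,250.8),(289,247)]: print(np.round(pl(u,v,.014),4))
s=status.observe();print(s['joint_efforts'])
E
```

```text
s1 [1.056 0.615 0.205]
s2 [ 1.056  0.618 -0.046]
s3 [1.43  0.433 0.089]
s4 [ 1.12   0.095 -0.027]
s5 [ 1.152 -0.224 -0.039]
box [1.108 0.511 0.265]
box2 [ 1.119  0.097 -0.   ]
eq [ 1.113 -0.277  0.281]
top a [ 1.058  0.699 -0.644]
top b [ 1.058 -0.419 -0.64 ]
top c [ 1.076 -1.295 -0.638]
top d [ 1.101  0.397 -0.468]
[0.4886 0.0048]
[ 0.4796 -0.1397]
[ 0.3944 -0.1348]
[0.4025 0.0084]
[ 3.00736356e-03 -5.50798166e+01  1.14700656e+00 -1.87118608e+01
 -5.23559097e-02  1.92051841e-02  6.15839735e-05]
```

Request:
{"method": "apply_moves", "body": {
  "rows": [
    {"dz": 4,"grip": 3.6},
    {"dz": 4,"grip": 3.6},
    {"dz": 4,"grip": 3.6},
    {"dz": 4,"grip": 3.6},
    {"dz": 4,"grip": 3.6}
  ],
  "force": 12
}}

```text
schema error: expected keys dx, dy, dz, twist, grip
```

Request:
{"method": "apply_moves", "body": {
  "rows": [
    {"dx": 0,"dy": 0,"dz": 4,"twist": 0,"grip": 3.6},
    {"dx": 0,"dy": 0,"dz": 4,"twist": 0,"grip": 3.6},
    {"dx": 0,"dy": 0,"dz": 4,"twist": 0,"grip": 3.6},
    {"dx": 0,"dy": 0,"dz": 4,"twist": 0,"grip": 3.6},
    {"dx": 1,"dy": 0,"dz": 4,"twist": 0,"grip": 3.6},
    {"dx": 3.5,"dy": -1,"dz": 0,"twist": 0,"grip": 3.6},
    {"dx": 3.5,"dy": -1.5,"dz": 0,"twist": 0,"grip": 3.6},
    {"dx": 3.5,"dy": -1.5,"dz": 0,"twist": 0,"grip": 3.6},
    {"dx": 3.5,"dy": -2,"dz": 0,"twist": 0,"grip": 3.6},
    {"dx": 3.5,"dy": -2,"dz": 0,"twist": 0,"grip": 3.6},
    {"dx": 3,"dy": -2.5,"dz": 0,"twist": 0,"grip": 3.6},
    {"dx": 3,"dy": -2.5,"dz": 0,"twist": 0,"grip": 3.6}
  ],
  "force": 12
}}

```text
clock: 1.1
tool_pos: [0.4001, 0.5001, 0.4047]
eef_rot: [-0.374, -3.119, 0.002]
ft_force: [0.4, 0.9, -0.3]
finger_gap: 0.0362
grasp_force: 0.0
```

Request:
{"method": "apply_moves", "body": {
  "rows": [
    {"dx": 3,"dy": -2.5,"dz": 0,"twist": 0,"grip": 3.6},
    {"dx": 3,"dy": -2.5,"dz": 0,"twist": 0,"grip": 3.6},
    {"dx": 2.5,"dy": -3,"dz": 0,"twist": 0,"grip": 3.6},
    {"dx": 2.5,"dy": -3,"dz": 0,"twist": 0,"grip": 3.6},
    {"dx": 2,"dy": -3.5,"dz": 0,"twist": 0,"grip": 3.6},
    {"dx": 2,"dy": -3.5,"dz": 0,"twist": 0,"grip": 3.6},
    {"dx": 1.5,"dy": -3.5,"dz": 0,"twist": 0,"grip": 3.6},
    {"dx": 1,"dy": -3.5,"dz": 0,"twist": 0,"grip": 3.6},
    {"dx": 0.5,"dy": -3.5,"dz": 0,"twist": 0,"grip": 3.6},
    {"dx": 0,"dy": -4,"dz": 0,"twist": 0,"grip": 3.6},
    {"dx": 0,"dy": -4,"dz": 0,"twist": 0,"grip": 3.6},
    {"dx": 0,"dy": -4,"dz": 0,"twist": 0,"grip": 3.6},
    {"dx": 0,"dy": -4,"dz": 0,"twist": 0,"grip": 3.6},
    {"dx": 0,"dy": -4,"dz": 0,"twist": 0,"grip": 3.6},
    {"dx": -1,"dy": -4,"dz": 0,"twist": 0,"grip": 3.6},
    {"dx": -1.5,"dy": -3.5,"dz": 0,"twist": 3,"grip": 3.6},
    {"dx": -1.5,"dy": -3.5,"dz": 0,"twist": 4,"grip": 3.6},
    {"dx": -1.5,"dy": -3.5,"dz": 0,"twist": 4,"grip": 3.6},
    {"dx": -2,"dy": -3.5,"dz": 0,"twist": 4,"grip": 3.6},
    {"dx": -2,"dy": -3.5,"dz": 0,"twist": 4,"grip": 3.6}
  ]
}}

```text
clock: 2.77
tool_pos: [0.4824, -0.1998, 0.4051]
eef_rot: [0.152, -3.137, -0.0]
ft_force: [0.3, -0.4, -0.0]
finger_gap: 0.0358
grasp_force: 0.0
```

Request:
{"method": "apply_moves", "body": {
  "rows": [
    {"dx": -2.5,"dy": -2.1,"dz": 0,"twist": 0,"grip": 3.6},
    {"dx": -2.4,"dy": -2.1,"dz": 0,"twist": 0,"grip": 3.6},
    {"dx": 0,"dy": 0,"dz": -4,"twist": 0,"grip": 3.6},
    {"dx": 0,"dy": 0,"dz": -4,"twist": 0,"grip": 3.6},
    {"dx": 0,"dy": 0,"dz": -4,"twist": 0,"grip": 3.6},
    {"dx": 0,"dy": 0,"dz": -4,"twist": 0,"grip": 3.6},
    {"dx": 0,"dy": 0,"dz": -4,"twist": 0,"grip": 3.6},
    {"dx": 0,"dy": 0,"dz": -3,"twist": 0,"grip": 3.6},
    {"dx": 0,"dy": 0,"dz": 0,"twist": 0,"grip": 3.6}
  ]
}}

```text
clock: 3.52
tool_pos: [0.4306, -0.2381, 0.1703]
eef_rot: [0.145, -3.128, -0.009]
ft_force: [-0.9, 0.2, 0.1]
finger_gap: 0.0359
grasp_force: 0.0
```

```bash
python3 - <<'E'
from h import *
im,_=snap('scene'); s=status.observe(); print(s['tool_pos'],s['joint_pos'],s['joint_efforts'],s['ft_force'])
cv2.imwrite('pics/s3.png',im)
print(knob('scene',[.38,-.28,.06],[.47,-.2,.16]))
E
```

```text
[ 0.43249869 -0.23927598  0.17323065] [ 0.30911109  0.46328096  0.19766948  1.97676292 -0.13269071  0.72081747
  2.25045575] [ 2.52529472e-02 -3.89016831e+01  2.06563331e+00 -1.32222846e+01
 -1.75024616e-02 -1.88790816e-01  5.83226269e-02] [-0.20237186 -0.06100069  1.40128012]
(np.int64(80), (np.float64(347.625), np.float64(240.6625)), array([ 0.4331, -0.2416,  0.1162]))
```

View pics/s3.png

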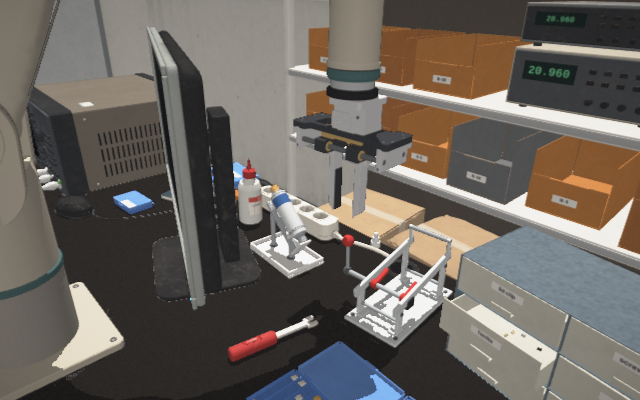

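Request:
{"method": "apply_moves", "body": {
  "rows": [
    {"dx": 0,"dy": 0,"dz": -3,"twist": 0,"grip": 3.6},
    {"dx": 0,"dy": 0,"dz": -2.5,"twist": 0,"grip": 3.6},
    {"dx": 0,"dy": 0,"dz": -2,"twist": 0,"grip": 3.6},
    {"dx": 0,"dy": 0,"dz": 0,"twist": 0,"grip": 3.6},
    {"dx": 0,"dy": 0,"dz": 0,"twist": 0,"grip": 3.6},
    {"dx": 0,"dy": 0,"dz": 0,"twist": 0,"grip": 3.6}
  ]
}}

```text
clock: 4.07
tool_pos: [0.4363, -0.2414, 0.1026]
eef_rot: [-0.145, 3.135, -0.003]
ft_force: [1.1, -0.6, -0.2]
finger_gap: 0.0362
grasp_force: 0.0
```

Request:
{"method": "apply_moves", "body": {
  "rows": [
    {"dx": -0.1,"dy": 0,"dz": -0.4,"twist": 0,"grip": 3.6},
    {"dx": 0,"dy": 0,"dz": 0,"twist": 0,"grip": 1.4},
    {"dx": 0,"dy": 0,"dz": 0,"twist": 0,"grip": 1.4},
    {"dx": 0,"dy": 0,"dz": 0,"twist": 0,"grip": 1.4},
    {"dx": 0,"dy": 0,"dz": 0,"twist": 0,"grip": 1.4},
    {"dx": 0,"dy": 0,"dz": 0,"twist": 0,"grip": 1.4}
  ],
  "force": 12
}}

```text
clock: 4.57
tool_pos: [0.4343, -0.2414, 0.097]
eef_rot: [-0.145, 3.137, -0.002]
ft_force: [0.5, -1.2, 3.9]
finger_gap: 0.019
grasp_force: 12.0
```

Request:
{"method": "apply_moves", "body": {
  "rows": [
    {"dx": -0.52,"dy": -0.05,"dz": 0.03,"twist": 0,"grip": 1.4},
    {"dx": -0.52,"dy": -0.05,"dz": -0.03,"twist": 0,"grip": 1.4},
    {"dx": -1.03,"dy": -0.1,"dz": -0.18,"twist": 0,"grip": 1.4},
    {"dx": -0.98,"dy": -0.09,"dz": -0.36,"twist": 0,"grip": 1.4},
    {"dx": -0.91,"dy": -0.08,"dz": -0.52,"twist": 0,"grip": 1.4},
    {"dx": -0.8,"dy": -0.07,"dz": -0.67,"twist": 0,"grip": 1.4},
    {"dx": -0.67,"dy": -0.06,"dz": -0.8,"twist": 0,"grip": 1.4},
    {"dx": -0.52,"dy": -0.05,"dz": -0.91,"twist": 0,"grip": 1.4},
    {"dx": -0.36,"dy": -0.03,"dz": -0.98,"twist": 0,"grip": 1.4},
    {"dx": -0.18,"dy": -0.02,"dz": -1.03,"twist": 0,"grip": 1.4},
    {"dx": 0,"dy": 0,"dz": -0.7,"twist": 0,"grip": 1.4},
    {"dx": 0,"dy": 0,"dz": -0.4,"twist": 0,"grip": 1.4},
    {"dx": 0,"dy": 0,"dz": 0,"twist": 0,"grip": 1.4},
    {"dx": 0,"dy": 0,"dz": 0,"twist": 0,"grip": 1.4}
  ]
}}

```text
clock: 5.73
tool_pos: [0.3665, -0.2475, 0.0307]
eef_rot: [0.141, -3.136, 0.001]
ft_force: [-3.4, -5.7, -0.6]
finger_gap: 0.0169
grasp_force: 12.0
```

Request:
{"method": "apply_moves", "body": {
  "rows": [
    {"dx": 0,"dy": 0,"dz": -0.3,"twist": 0,"grip": 1.4},
    {"dx": 0,"dy": 0,"dz": -0.2,"twist": 0,"grip": 1.4},
    {"dx": 0,"dy": 0,"dz": 0,"twist": 0,"grip": 1.4}
  ]
}}

```text
clock: 5.98
tool_pos: [0.366, -0.2476, 0.0264]
eef_rot: [0.141, -3.136, 0.001]
ft_force: [-5.7, -6.3, 4.8]
finger_gap: 0.0166
grasp_force: 12.2
```

```bash
python3 - <<'E'
from h import *
im,_=snap('scene'); s=status.observe(); print(s['tool_pos'],s['ft_force'],s['finger_gap'])
cv2.imwrite('pics/s4.png',cv2.resize(im[190:345,300:480],None,fx=4,fy=4,interpolation=cv2.INTER_CUBIC)[:600,:800])
E
```

```text
[ 0.36596252 -0.24762641  0.02637865] [-4.59625234 -5.71271221  6.19971517] 0.015934112991261806
```

View pics/s4.png

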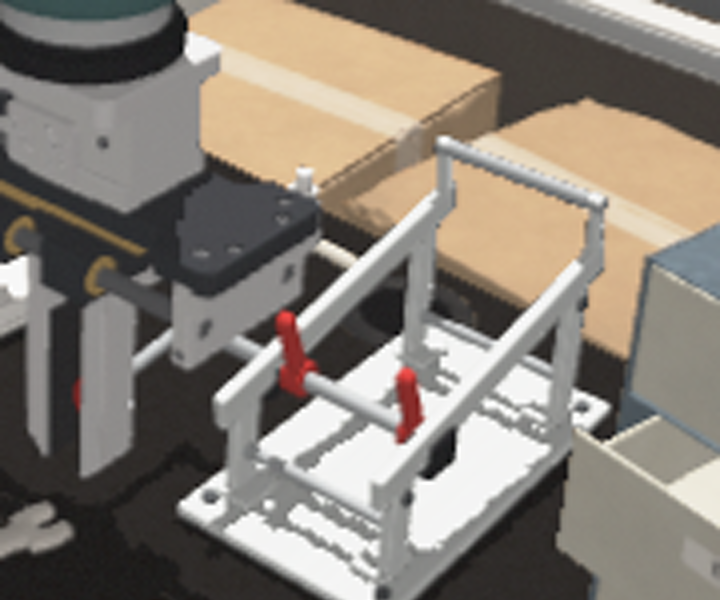

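Request:
{"method": "apply_moves", "body": {
  "rows": [
    {"dx": 0,"dy": 0,"dz": 0.4,"twist": 0,"grip": 3.4},
    {"dx": 0,"dy": 0,"dz": 0,"twist": 0,"grip": 3.4},
    {"dx": 0,"dy": 0,"dz": 0,"twist": 0,"grip": 3.4},
    {"dx": 0,"dy": 0,"dz": 0,"twist": 0,"grip": 3.4},
    {"dx": 0,"dy": 0,"dz": 2,"twist": 0,"grip": 3.4},
    {"dx": 0,"dy": 0,"dz": 3.5,"twist": 0,"grip": 3.4},
    {"dx": 0,"dy": 0,"dz": 4,"twist": 0,"grip": 7},
    {"dx": 0,"dy": 0,"dz": 4,"twist": 0,"grip": 7},
    {"dx": 0,"dy": 0,"dz": 4,"twist": 0,"grip": 7},
    {"dx": 0,"dy": 0,"dz": 4,"twist": 0,"grip": 7},
    {"dx": 0.5,"dy": 0,"dz": 4,"twist": -6,"grip": 7},
    {"dx": 0.5,"dy": 0,"dz": 4,"twist": -6.5,"grip": 7},
    {"dx": 0.5,"dy": 0,"dz": 0,"twist": -6.5,"grip": 7},
    {"dx": 0.5,"dy": 0,"dz": 0,"twist": -6.5,"grip": 7},
    {"dx": 0.5,"dy": 0,"dz": 0,"twist": -6.5,"grip": 7}
  ]
}}

```text
clock: 7.28
tool_pos: [0.3943, -0.2457, 0.3255]
eef_rot: [0.731, 3.054, 0.001]
ft_force: [-0.3, 0.7, -1.1]
finger_gap: 0.0702
grasp_force: 0.0
```

```bash
python3 - <<'E'
from h import *
im,_=snap('scene'); s=status.observe(); print(s['tool_pos'],s['eef_rot'])
X=cloud('scene'); im=im.astype(int)
print('knob',knob('scene',[.33,-.28,.02],[.42,-.22,.09]))
m=(im[...,2]>110)&(im[...,1]<70)&(im[...,0]<70)&((X>[.40,-.38,.05])&(X<[.47,-.26,.13])).all(-1)
c,sn=np.cos(.0931),np.sin(.0931);D=X[m]-[.4857,-.3211,0]
Q=np.c_[c*D[:,0]+sn*D[:,1],-sn*D[:,0]+c*D[:,1],D[:,2]]
for sd in(1,-1):
    q=Q[Q[:,1]*sd>0];print(len(q)); 
    for z in np.arange(.06,.11,.005):
        w=q[abs(q[:,2]-z)<.0025]
        if len(w):print(round(z,3),np.round(np.r_[w[:,0].min(),w[:,0].max(),w[:,1].min(),w[:,1].max()],3))
E
```

```text
[ 0.39513198 -0.24542967  0.32499932] [7.37676794e-01 3.05309255e+00 1.15654298e-03]
knob (np.int64(87), (np.float64(323.5402298850575), np.float64(287.1609195402299)), array([ 0.3756, -0.2465,  0.0536]))
105
0.06 [-0.05  -0.037  0.023  0.034]
0.065 [-0.048 -0.04   0.023  0.031]
0.07 [-0.05  -0.045  0.024  0.028]
0.075 [-0.052 -0.045  0.024  0.03 ]
0.08 [-0.054 -0.049  0.024  0.028]
0.085 [-0.057 -0.048  0.024  0.03 ]
0.09 [-0.056 -0.052  0.024  0.03 ]
0.095 [-0.055 -0.05   0.025  0.029]
72
0.06 [-0.049 -0.047 -0.029 -0.025]
0.065 [-0.05  -0.047 -0.031 -0.027]
0.07 [-0.051 -0.044 -0.031 -0.027]
0.075 [-0.053 -0.048 -0.031 -0.027]
0.08 [-0.054 -0.049 -0.031 -0.026]
0.085 [-0.056 -0.049 -0.032 -0.028]
0.09 [-0.058 -0.051 -0.032 -0.027]
0.095 [-0.055 -0.055 -0.03  -0.03 ]
```

```bash
python3 - <<'E'
from h import *
from scipy.optimize import least_squares
for n in('scene','top'):
    A=cloud(n).reshape(-1,3); A=A[np.isfinite(A).all(1)]
    F=A[(A[:,0]>.405)&(A[:,0]<.475)&(A[:,1]>-.125)&(A[:,1]<-.03)&(A[:,2]>.07)&(A[:,2]<.17)]
    t=np.tan(np.radians(40))
    F=F[F[:,2]>.1+t*(F[:,1]+.075)-.004]
    def ax(p): a=np.array([np.sin(p[2]),np.cos(p[2]),t]);return np.array([p[0],-.075,p[1]]),a/np.linalg.norm(a)
    def res(p,F=F):
        c,a=ax(p);w=F-c;return np.linalg.norm(w-np.outer(w@a,a),axis=1)-.016
    s=least_squares(res,[.44,.1,.05],loss='soft_l1',f_scale=.001);c,a=ax(s.x)
    w=A-c;ta=w@a;r=np.linalg.norm(w-np.outer(ta,a),axis=1)
    k=ta[(abs(r-.016)<.003)];k2=ta[r<.011]
    print(n,len(F),s.x,np.median(abs(s.fun)),'body',np.percentile(k[abs(k)<.07],[1,99]),'tips',np.percentile(k2[abs(k2)<.09],[1,99]))
E
```

```text
scene 829 [0.44130376 0.09819316 0.0561771 ] 0.0009374376403986449 body [-0.06373206  0.04776109] tips [-0.06520492  0.06644777]
top 450 [0.44111794 0.09810662 0.04951461] 0.0009991942239652987 body [-0.04484695  0.04808142] tips [-0.06570118  0.06681437]
```

Request:
{"method": "apply_moves", "body": {
  "rows": [
    {"dx": 0.5,"dy": 1.5,"dz": 0,"twist": -6.5,"grip": 7},
    {"dx": 0.5,"dy": 1.5,"dz": 0,"twist": -6.5,"grip": 7},
    {"dx": 0.5,"dy": 1.5,"dz": 0,"twist": -6.5,"grip": 7},
    {"dx": 0.5,"dy": 1.5,"dz": 0,"twist": -6.5,"grip": 7},
    {"dx": 0.5,"dy": 1.5,"dz": 0,"twist": -6.5,"grip": 7},
    {"dx": 0.5,"dy": 1.5,"dz": 0,"twist": -6.5,"grip": 7},
    {"dx": 0.5,"dy": 1.5,"dz": 0,"twist": -6.5,"grip": 7},
    {"dx": 0.5,"dy": 1.5,"dz": 0,"twist": -6.5,"grip": 7},
    {"dx": 0.5,"dy": 1.5,"dz": 0,"twist": -6.5,"grip": 7},
    {"dx": 0,"dy": 1.5,"dz": 0,"twist": -6.5,"grip": 7},
    {"dx": 0,"dy": 1,"dz": -3,"twist": 0,"grip": 7},
    {"dx": 0,"dy": 0,"dz": -3,"twist": 0,"grip": 7},
    {"dx": 0,"dy": 0,"dz": 0,"twist": 0,"grip": 7},
    {"dx": 0,"dy": 0,"dz": 0,"twist": 0,"grip": 7}
  ]
}}

```text
clock: 8.5
tool_pos: [0.4375, -0.0861, 0.2643]
eef_rot: [-2.25, -2.189, 0.004]
ft_force: [0.2, -0.5, 0.6]
finger_gap: 0.0703
grasp_force: 0.0
```

Request:
{"method": "apply_moves", "body": {
  "rows": [
    {"dx": 0.3,"dy": 0,"dz": -3,"twist": 0,"grip": 7},
    {"dx": 0,"dy": 0,"dz": -4,"twist": 0,"grip": 7},
    {"dx": 0,"dy": 0,"dz": -4,"twist": 0,"grip": 7},
    {"dx": 0,"dy": 0,"dz": -3,"twist": 0,"grip": 7},
    {"dx": 0,"dy": 0,"dz": -2,"twist": 0,"grip": 7},
    {"dx": 0,"dy": 0,"dz": 0,"twist": 0,"grip": 7},
    {"dx": 0,"dy": 0,"dz": 0,"twist": 0,"grip": 7},
    {"dx": 0,"dy": 0,"dz": 0,"twist": 0,"grip": 7}
  ]
}}

```text
clock: 9.17
tool_pos: [0.4436, -0.0871, 0.1067]
eef_rot: [2.252, 2.187, 0.003]
ft_force: [1.1, 0.6, 0.4]
finger_gap: 0.07
grasp_force: 0.0
```

Request:
{"method": "apply_moves", "body": {
  "rows": [
    {"dx": -0.2,"dy": 0.1,"dz": -1.5,"twist": 0,"grip": 7},
    {"dx": 0,"dy": 0,"dz": -1.2,"twist": 0,"grip": 7},
    {"dx": 0,"dy": 0,"dz": -0.9,"twist": 0,"grip": 7},
    {"dx": 0,"dy": 0,"dz": 0,"twist": 0,"grip": 7},
    {"dx": 0,"dy": 0,"dz": 0,"twist": 0,"grip": 7},
    {"dx": 0,"dy": 0,"dz": 0,"twist": 0,"grip": 7},
    {"dx": 0,"dy": 0,"dz": 0,"twist": 0,"grip": 7}
  ]
}}

```text
clock: 9.75
tool_pos: [0.4406, -0.0856, 0.0698]
eef_rot: [2.253, 2.188, 0.002]
ft_force: [0.2, 0.0, 0.2]
finger_gap: 0.0701
grasp_force: 0.0
```

```bash
python3 - <<'E'
from h import *
im,_=snap('scene'); s=status.observe(); print(s['tool_pos'],s['ft_force'],s['joint_efforts'])
cv2.imwrite('pics/s5.png',cv2.resize(im[100:290,130:400],None,fx=2.9,fy=2.9,interpolation=cv2.INTER_CUBIC))
E
```

```text
[ 0.44041326 -0.08552816  0.06967663] [ 0.33590828 -0.53736491  0.4126061 ] [ 1.95114134e-02 -4.18659961e+01  3.19344185e+00 -7.81956643e+00
 -1.47905265e-02  4.97137767e-02 -1.93982603e-03]
```

View pics/s5.png

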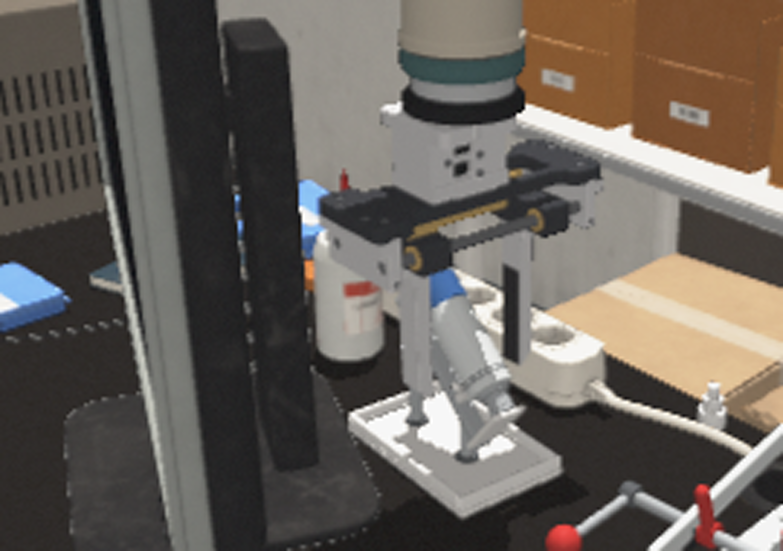

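Request:
{"method": "apply_moves", "body": {
  "rows": [
    {"dx": 0,"dy": 0,"dz": 0,"twist": 0,"grip": 2.6},
    {"dx": 0,"dy": 0,"dz": 0,"twist": 0,"grip": 2.6},
    {"dx": 0,"dy": 0,"dz": 0,"twist": 0,"grip": 2.6},
    {"dx": 0,"dy": 0,"dz": 0,"twist": 0,"grip": 2.6},
    {"dx": 0,"dy": 0,"dz": 0,"twist": 0,"grip": 2.6},
    {"dx": 0,"dy": 0,"dz": 0,"twist": 0,"grip": 2.6},
    {"dx": 0,"dy": 0,"dz": 0,"twist": 0,"grip": 2.6}
  ],
  "force": 15
}}

```text
clock: 10.38
tool_pos: [0.4411, -0.0837, 0.069]
eef_rot: [-2.254, -2.188, -0.004]
ft_force: [3.0, 3.9, -1.8]
finger_gap: 0.0318
grasp_force: 20.9
```

Request:
{"method": "apply_moves", "body": {
  "rows": [
    {"dx": 0,"dy": 0,"dz": 0.5,"twist": 0,"grip": 2.6},
    {"dx": 0,"dy": 0,"dz": 1,"twist": 0,"grip": 2.6},
    {"dx": 0,"dy": 0,"dz": 1.5,"twist": 0,"grip": 2.6},
    {"dx": 0,"dy": 0,"dz": 2,"twist": 0,"grip": 2.6},
    {"dx": 0,"dy": 0,"dz": 2.5,"twist": 0,"grip": 2.6},
    {"dx": 0,"dy": 0,"dz": 2.5,"twist": 0,"grip": 2.6},
    {"dx": 0,"dy": -0.5,"dz": 2.5,"twist": 0,"grip": 2.6},
    {"dx": 0,"dy": -1.5,"dz": 0.5,"twist": 0,"grip": 2.6},
    {"dx": 0,"dy": -2,"dz": 0,"twist": 0,"grip": 2.6},
    {"dx": 0,"dy": -2.5,"dz": 0,"twist": 0,"grip": 2.6},
    {"dx": 0.5,"dy": -2.5,"dz": 0,"twist": 2,"grip": 2.6},
    {"dx": 0.5,"dy": -2.5,"dz": 0,"twist": 2,"grip": 2.6},
    {"dx": 0.5,"dy": -2.5,"dz": 0,"twist": 2,"grip": 2.6},
    {"dx": 0.5,"dy": -2.5,"dz": 0,"twist": 1,"grip": 2.6},
    {"dx": 0.5,"dy": -2,"dz": 0,"twist": 0,"grip": 2.6},
    {"dx": 0.5,"dy": -2,"dz": 0,"twist": 0,"grip": 2.6},
    {"dx": 0,"dy": -1.5,"dz": 0,"twist": 0,"grip": 2.6},
    {"dx": 0,"dy": 0,"dz": 0,"twist": 0,"grip": 2.6},
    {"dx": 0,"dy": 0,"dz": 0,"twist": 0,"grip": 2.6}
  ]
}}

```text
clock: 11.97
tool_pos: [0.4687, -0.3055, 0.1982]
eef_rot: [-2.117, -2.318, 0.001]
ft_force: [0.3, 0.2, -3.1]
finger_gap: 0.0319
grasp_force: 15.0
```

```bash
cat >> h.py <<'E'
def held(n='scene'):
    # filter axis from the cloud: points near the grasp, not fingers
    from scipy.optimize import least_squares
    s=status.observe(); t=np.array(s['tool_pos']); A=cloud(n).reshape(-1,3); A=A[np.isfinite(A).all(1)]
    g=t+[0,0,.0188]; return s,A,g
E
python3 - <<'E'
from h import *
from scipy.optimize import least_squares
im,_=snap('scene'); s,A,g=held(); print(g,s['eef_rot'],s['ft_force'],s['finger_gap'],s['grasp_force'])
cv2.imwrite('pics/s6.png',cv2.resize(im[120:320,300:480],None,fx=3,fy=3,interpolation=cv2.INTER_CUBIC))
E
```

```text
[ 0.46903901 -0.30426502  0.2170797 ] [-2.11460817e+00 -2.31997901e+00 -3.11359592e-04] [ 0.03031985  0.24227393 -1.57521107] 0.031505140661874265 14.958018958568573
```

View pics/s6.png

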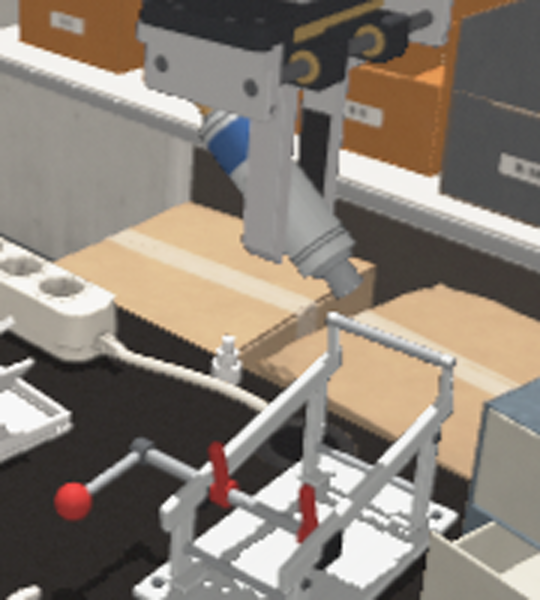

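```bash
cat > fit.py <<'E'
from h import *
from scipy.optimize import least_squares
def fit(n='scene',th0=40):
    s,A,g=held(n); w=A-g; yaw=.0931
    c,sn=np.cos(yaw),np.sin(yaw); q=np.c_[c*w[:,0]+sn*w[:,1],-sn*w[:,0]+c*w[:,1],w[:,2]]
    q=q[(abs(q[:,0])<.019)&(abs(q[:,1])>.011)&(abs(q[:,1])<.065)&(abs(q[:,2]-q[:,1]*np.tan(np.radians(th0)))<.03)&(q[:,2]<.06)&(q[:,2]>-.07)]
    def ax(p): return np.array([p[0],0,p[1]]),np.array([np.sin(p[3])*np.cos(p[2]),np.cos(p[3])*np.cos(p[2]),np.sin(p[2])])
    def res(p):
        o,a=ax(p);v=q-o;t=v@a;r=np.linalg.norm(v-np.outer(t,a),axis=1);return r-.016
    b=least_squares(res,[0,0,np.radians(th0),0],loss='soft_l1',f_scale=.001);o,a=ax(b.x)
    v=q-o;t=v@a;r=np.linalg.norm(v-np.outer(t,a),axis=1);k=t[abs(r-.016)<.0025]
    print(n,'g',np.round(g,4),'off x,z',np.round(b.x[:2],4),'tilt',np.degrees(b.x[2]).round(1),'yaw',np.degrees(b.x[3]).round(1),len(q),np.median(abs(b.fun)),'body',np.round(np.percentile(k,[1,99]),4),'ends',np.round(np.percentile(t,[1,99]),4))
    D=g-[.4857,-.3211,0];print('grasp in rack',np.round([c*D[0]+sn*D[1],-sn*D[0]+c*D[1],D[2]],4),'ft',np.round(s['ft_force'],1),'t',s['clock'])
E
python3 -c "
from fit import *
fit('scene'); snap('top'); fit('top')"
```

```text
scene g [ 0.469  -0.3043  0.2171] off x,z [0.0001 0.0037] tilt 41.9 yaw -0.0 836 0.0012630863721909916 body [-0.0339  0.0576] ends [-0.0503  0.0662]
grasp in rack [-0.015   0.0183  0.2171] ft [ 0.   0.2 -1.6] t 12.0167
top g [ 0.4694 -0.3037  0.2172] off x,z [-0.0014  0.0174] tilt 21.6 yaw 2.3 305 0.0018723987548349558 body [0.0157 0.0669] ends [0.0151 0.0696]
grasp in rack [-0.0147  0.0188  0.2172] ft [-0.1  0.3 -2.7] t 12.0667
```

Request:
{"method": "apply_moves", "body": {
  "rows": [
    {"dx": 0.2,"dy": -1.3,"dz": 0,"twist": 0,"grip": 2.6},
    {"dx": 0.2,"dy": -1.3,"dz": 0,"twist": 0,"grip": 2.6},
    {"dx": 0.2,"dy": -1.3,"dz": -1,"twist": 0,"grip": 2.6},
    {"dx": 0,"dy": 0,"dz": -2,"twist": 0,"grip": 2.6},
    {"dx": 0,"dy": 0,"dz": -2.5,"twist": 0,"grip": 2.6},
    {"dx": 0,"dy": 0,"dz": -2.5,"twist": 0,"grip": 2.6},
    {"dx": 0,"dy": 0,"dz": -1.5,"twist": 0,"grip": 2.6},
    {"dx": 0,"dy": 0,"dz": -0.8,"twist": 0,"grip": 2.6},
    {"dx": 0,"dy": 0,"dz": 0,"twist": 0,"grip": 2.6},
    {"dx": 0,"dy": 0,"dz": 0,"twist": 0,"grip": 2.6},
    {"dx": 0,"dy": 0,"dz": 0,"twist": 0,"grip": 2.6}
  ],
  "force": 12
}}

```text
clock: 12.98
tool_pos: [0.4765, -0.3455, 0.0969]
eef_rot: [2.115, 2.32, 0.0]
ft_force: [0.2, -0.5, -2.1]
finger_gap: 0.0317
grasp_force: 12.0
```

```bash
python3 -c "
from fit import *
snap('scene');fit('scene')"
```

```text
scene g [ 0.4766 -0.3454  0.1159] off x,z [-0.001  0.004] tilt 49.3 yaw -2.6 661 0.001629122063864407 body [-0.0471  0.0495] ends [-0.0479  0.0521]
grasp in rack [-0.0113 -0.0234  0.1159] ft [ 0.7 -1.4 -2.5] t 13.0333
```

Request:
{"method": "apply_moves", "body": {
  "rows": [
    {"dx": 0,"dy": 0,"dz": -0.4,"twist": 0,"grip": 2.6},
    {"dx": 0,"dy": 0,"dz": -0.4,"twist": 0,"grip": 2.6},
    {"dx": 0,"dy": 0,"dz": -0.3,"twist": 0,"grip": 2.6},
    {"dx": 0,"dy": 0,"dz": -0.2,"twist": 0,"grip": 2.6},
    {"dx": 0,"dy": 0,"dz": 0,"twist": 0,"grip": 2.6}
  ]
}}

```text
clock: 13.45
tool_pos: [0.476, -0.343, 0.0834]
eef_rot: [-2.114, -2.322, -0.003]
ft_force: [-0.8, 3.9, 5.2]
finger_gap: 0.0318
grasp_force: 12.0
```

Request:
{"method": "apply_moves", "body": {
  "rows": [
    {"dx": 0,"dy": 0,"dz": -0.2,"twist": 0,"grip": 2.6},
    {"dx": 0,"dy": 0.1,"dz": -0.2,"twist": 0,"grip": 2.6},
    {"dx": 0,"dy": 0.2,"dz": -0.1,"twist": 0,"grip": 2.6},
    {"dx": 0,"dy": 0,"dz": 0,"twist": 0,"grip": 2.6}
  ]
}}

```text
clock: 13.78
tool_pos: [0.4757, -0.3399, 0.078]
eef_rot: [-2.114, -2.322, -0.002]
ft_force: [-0.3, 4.0, 3.0]
finger_gap: 0.0317
grasp_force: 12.0
```

```bash
python3 -c "
from fit import *
im,_=snap('scene');fit('scene',32)
cv2.imwrite('pics/s7.png',cv2.resize(im[170:320,330:480],None,fx=4,fy=4,interpolation=cv2.INTER_CUBIC))"
```

```text
scene g [ 0.4757 -0.34    0.0969] off x,z [-0.0004  0.0016] tilt 27.7 yaw 0.4 795 0.00195674227098961 body [-0.0423  0.0643] ends [-0.0436  0.0643]
grasp in rack [-0.0117 -0.0179  0.0969] ft [-1.   4.3  3.2] t 13.8333
```

View pics/s7.png

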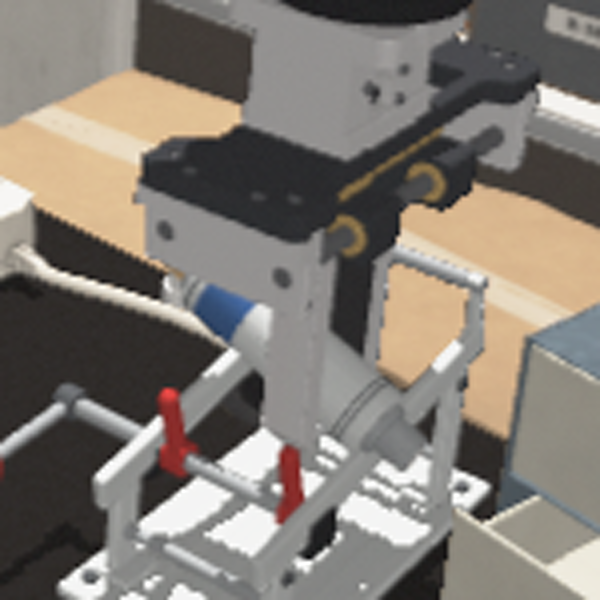

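Request:
{"method": "apply_moves", "body": {
  "rows": [
    {"dx": 0,"dy": 0.1,"dz": -0.2,"twist": 0,"grip": 2.6},
    {"dx": 0,"dy": 0.2,"dz": -0.1,"twist": 0,"grip": 2.6},
    {"dx": 0,"dy": 0.2,"dz": -0.1,"twist": 0,"grip": 2.6},
    {"dx": 0,"dy": 0.1,"dz": -0.1,"twist": 0,"grip": 2.6},
    {"dx": 0,"dy": 0.1,"dz": -0.1,"twist": 0,"grip": 2.6},
    {"dx": 0,"dy": 0,"dz": 0,"twist": 0,"grip": 2.6}
  ]
}}

```text
clock: 14.33
tool_pos: [0.4758, -0.3347, 0.0716]
eef_rot: [2.116, 2.322, -0.001]
ft_force: [-0.2, 0.1, -1.9]
finger_gap: 0.0312
grasp_force: 12.0
```

```bash
python3 -c "
from fit import *
im,_=snap('scene');fit('scene',15)"
```

```text
scene g [ 0.4759 -0.3347  0.0905] off x,z [-0.0002  0.0007] tilt 10.0 yaw -0.3 951 0.00167382679270605 body [-0.0418  0.0646] ends [-0.0444  0.0644]
grasp in rack [-0.011  -0.0126  0.0905] ft [-0.3 -0.6 -1.7] t 14.3833
```

Request:
{"method": "apply_moves", "body": {
  "rows": [
    {"dx": 0,"dy": 0.1,"dz": -0.1,"twist": 0,"grip": 2.6},
    {"dx": 0,"dy": 0,"dz": -0.1,"twist": 0,"grip": 2.6},
    {"dx": 0,"dy": 0,"dz": -0.1,"twist": 0,"grip": 2.6},
    {"dx": 0,"dy": 0,"dz": 0,"twist": 0,"grip": 2.6}
  ]
}}

```text
clock: 14.72
tool_pos: [0.4759, -0.333, 0.0692]
eef_rot: [-2.116, -2.322, -0.001]
ft_force: [-1.4, 1.1, 2.0]
finger_gap: 0.0313
grasp_force: 12.0
```

```bash
python3 -c "
from fit import *
im,_=snap('scene');fit('scene',5);snap('top');fit('top',5)"
```

```text
scene g [ 0.4759 -0.333   0.088 ] off x,z [-0.0001  0.0007] tilt 4.3 yaw -0.6 1013 0.0017642387063768888 body [-0.0431  0.0642] ends [-0.0448  0.0641]
grasp in rack [-0.0109 -0.011   0.088 ] ft [0.7 2.  2. ] t 14.7667
top g [ 0.4759 -0.3331  0.088 ] off x,z [-0.0012  0.0036] tilt -0.1 yaw 1.3 300 0.0009885798835883013 body [0.0114 0.0632] ends [0.0114 0.0643]
grasp in rack [-0.0108 -0.011   0.088 ] ft [0.1 1.9 2.5] t 14.8167
```

Request:
{"method": "apply_moves", "body": {
  "rows": [
    {"dx": 0,"dy": 0,"dz": -0.1,"twist": 0,"grip": 2.6},
    {"dx": 0,"dy": 0,"dz": -0.1,"twist": 0,"grip": 2.6},
    {"dx": 0,"dy": 0,"dz": 0,"twist": 0,"grip": 2.6}
  ]
}}

```text
clock: 15.07
tool_pos: [0.4756, -0.3333, 0.0685]
eef_rot: [-2.116, -2.321, -0.001]
ft_force: [-3.6, 3.1, 14.1]
finger_gap: 0.0315
grasp_force: 12.0
```

Request:
{"method": "apply_moves", "body": {
  "rows": [
    {"dx": 0,"dy": 0,"dz": 0.2,"twist": 0,"grip": 2.6},
    {"dx": 0,"dy": 0,"dz": 0.3,"twist": 0,"grip": 2.6},
    {"dx": -0.4,"dy": 0,"dz": -0.07,"twist": 0,"grip": 2.6},
    {"dx": -0.5,"dy": 0,"dz": -0.09,"twist": 0,"grip": 2.6},
    {"dx": -0.5,"dy": 0,"dz": -0.09,"twist": 0,"grip": 2.6},
    {"dx": -0.3,"dy": 0.05,"dz": -0.05,"twist": 0,"grip": 2.6},
    {"dx": 0,"dy": 0,"dz": 0,"twist": 0,"grip": 2.6},
    {"dx": 0,"dy": 0,"dz": 0,"twist": 0,"grip": 2.6}
  ]
}}

```text
clock: 15.73
tool_pos: [0.4585, -0.3329, 0.0688]
eef_rot: [-2.116, -2.321, -0.0]
ft_force: [-0.5, 0.3, -2.1]
finger_gap: 0.0322
grasp_force: 12.0
```

```bash
python3 -c "
from fit import *
im,_=snap('scene');fit('scene',0);snap('top');fit('top',0)
cv2.imwrite('pics/s8.png',cv2.resize(im[170:320,330:480],None,fx=4,fy=4,interpolation=cv2.INTER_CUBIC))"
```

```text
scene g [ 0.4589 -0.333   0.0877] off x,z [-0.0017 -0.0003] tilt 5.1 yaw 0.6 1072 0.002113468891852854 body [-0.0431  0.065 ] ends [-0.0445  0.0644]
grasp in rack [-0.0278 -0.0093  0.0877] ft [ 0.4 -0.6 -1.8] t 15.7833
top g [ 0.4591 -0.3329  0.0877] off x,z [-0.0005  0.0047] tilt -1.3 yaw -0.5 314 0.001035428429320754 body [0.0112 0.063 ] ends [0.0112 0.0645]
grasp in rack [-0.0276 -0.0093  0.0877] ft [ 0.1 -0.  -3. ] t 15.8333
```

View pics/s8.png

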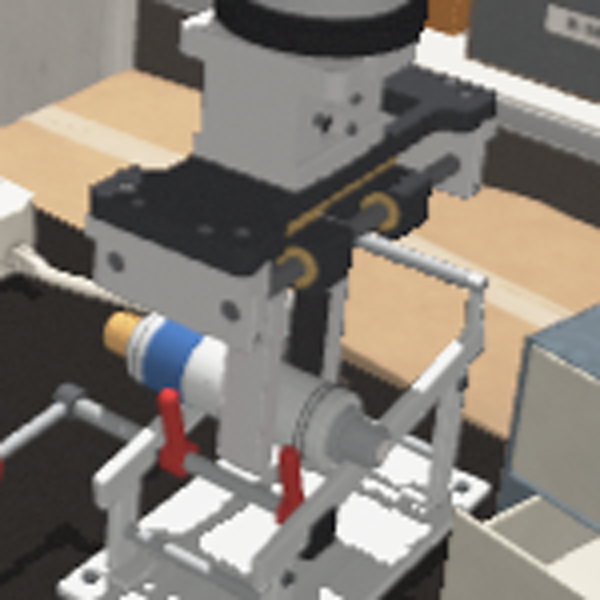

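Request:
{"method": "apply_moves", "body": {
  "rows": [
    {"dx": -0.2,"dy": 0,"dz": -0.1,"twist": 0,"grip": 2.6},
    {"dx": -0.1,"dy": 0,"dz": -0.1,"twist": 0,"grip": 2.6},
    {"dx": 0,"dy": 0,"dz": 0,"twist": 0,"grip": 2.6},
    {"dx": 0,"dy": 0,"dz": 0,"twist": 0,"grip": 2.6}
  ]
}}

```text
clock: 16.17
tool_pos: [0.4558, -0.3329, 0.0669]
eef_rot: [-2.116, -2.322, -0.0]
ft_force: [0.4, -0.6, -2.0]
finger_gap: 0.0318
grasp_force: 12.0
```

Request:
{"method": "apply_moves", "body": {
  "rows": [
    {"dx": -0.1,"dy": 0,"dz": -0.05,"twist": 0,"grip": 2.6},
    {"dx": -0.1,"dy": 0,"dz": -0.05,"twist": 0,"grip": 2.6},
    {"dx": 0,"dy": 0,"dz": 0,"twist": 0,"grip": 2.6},
    {"dx": 0,"dy": 0,"dz": 0,"twist": 0,"grip": 2.6}
  ]
}}

```text
clock: 16.5
tool_pos: [0.4544, -0.333, 0.0661]
eef_rot: [2.115, 2.322, 0.001]
ft_force: [1.9, -0.3, -1.9]
finger_gap: 0.0312
grasp_force: 12.0
```

Request:
{"method": "apply_moves", "body": {
  "rows": [
    {"dx": 0,"dy": 0,"dz": -0.1,"twist": 0,"grip": 2.6},
    {"dx": 0,"dy": 0,"dz": -0.1,"twist": 0,"grip": 2.6},
    {"dx": 0,"dy": 0,"dz": 0,"twist": 0,"grip": 2.6},
    {"dx": 0,"dy": 0,"dz": 0,"twist": 0,"grip": 2.6}
  ]
}}

```text
clock: 16.83
tool_pos: [0.4548, -0.3332, 0.0649]
eef_rot: [2.114, 2.321, 0.001]
ft_force: [2.0, 1.3, 5.7]
finger_gap: 0.0316
grasp_force: 12.0
```

Request:
{"method": "apply_moves", "body": {
  "rows": [
    {"dx": -0.1,"dy": 0,"dz": 0,"twist": 0,"grip": 2.6},
    {"dx": -0.1,"dy": 0,"dz": -0.03,"twist": 0,"grip": 2.6},
    {"dx": 0,"dy": 0,"dz": 0,"twist": 0,"grip": 2.6},
    {"dx": 0,"dy": 0,"dz": 0,"twist": 0,"grip": 2.6}
  ]
}}

```text
clock: 17.17
tool_pos: [0.4548, -0.3333, 0.065]
eef_rot: [2.112, 2.32, 0.003]
ft_force: [5.0, 1.9, 6.2]
finger_gap: 0.0316
grasp_force: 12.0
```

```bash
python3 -c "
from fit import *
im,_=snap('scene');fit('scene',0);snap('top');fit('top',0);print(knob('scene',[.33,-.28,.02],[.42,-.22,.09]))"
```

```text
scene g [ 0.4548 -0.3333  0.0837] off x,z [-0.0028 -0.0012] tilt 4.0 yaw 0.2 1116 0.00303945845135801 body [-0.0439  0.0645] ends [-0.0444  0.0642]
grasp in rack [-0.0319 -0.0092  0.0837] ft [5.5 1.7 6.1] t 17.2167
top g [ 0.4548 -0.3333  0.0837] off x,z [-0.0001  0.0037] tilt 0.4 yaw -0.6 299 0.0010155727056987938 body [0.0119 0.0631] ends [0.0116 0.064 ]
grasp in rack [-0.0319 -0.0092  0.0837] ft [5.2 1.8 6.9] t 17.2667
(np.int64(85), (np.float64(323.70588235294116), np.float64(288.5764705882353)), array([ 0.3755, -0.2466,  0.0506]))
```

Request:
{"method": "apply_moves", "body": {
  "rows": [
    {"dx": 0.1,"dy": 0,"dz": 0.05,"twist": 0,"grip": 2.6},
    {"dx": 0.05,"dy": 0,"dz": 0.04,"twist": 0,"grip": 2.6},
    {"dx": 0,"dy": 0,"dz": 0,"twist": 0,"grip": 2.6}
  ],
  "force": 5
}}

```text
clock: 17.52
tool_pos: [0.4547, -0.3332, 0.0649]
eef_rot: [2.114, 2.321, 0.001]
ft_force: [5.8, 0.6, 2.6]
finger_gap: 0.032
grasp_force: 5.0
```

Request:
{"method": "apply_moves", "body": {
  "rows": [
    {"dx": 0,"dy": 0,"dz": 0,"twist": 0,"grip": 3.3},
    {"dx": 0,"dy": 0,"dz": 0,"twist": 0,"grip": 3.5},
    {"dx": 0,"dy": 0,"dz": 0,"twist": 0,"grip": 3.8},
    {"dx": 0,"dy": 0,"dz": 0,"twist": 0,"grip": 4.2},
    {"dx": 0,"dy": 0,"dz": 0,"twist": 0,"grip": 4.8},
    {"dx": 0,"dy": 0,"dz": 0,"twist": 0,"grip": 4.8}
  ]
}}

```text
clock: 18.02
tool_pos: [0.4518, -0.3327, 0.064]
eef_rot: [-2.115, -2.319, 0.001]
ft_force: [-0.1, -1.3, 0.2]
finger_gap: 0.0477
grasp_force: 0.0
```

```bash
python3 -c "
from fit import *
im,_=snap('scene');fit('scene',0);snap('top');fit('top',0);print(knob('scene',[.33,-.28,.02],[.42,-.22,.09]))"
```

```text
scene g [ 0.4521 -0.3327  0.0829] off x,z [-0.0014 -0.0013] tilt 2.6 yaw -0.2 1058 0.0036545842437415467 body [-0.0443  0.0637] ends [-0.0456  0.0634]
grasp in rack [-0.0346 -0.0084  0.0829] ft [-0.6  0.3  0.2] t 18.0667
top g [ 0.4524 -0.3328  0.083 ] off x,z [0.0022 0.0055] tilt -0.5 yaw -0.6 304 0.0010877467229974628 body [0.0119 0.0632] ends [0.0118 0.0639]
grasp in rack [-0.0342 -0.0085  0.083 ] ft [-0.2  0.1 -0.3] t 18.1167
(np.int64(86), (np.float64(323.6744186046512), np.float64(288.5232558139535)), array([ 0.3754, -0.2466,  0.0509]))
```

Request:
{"method": "apply_moves", "body": {
  "rows": [
    {"dx": 0.2,"dy": 0,"dz": 0.3,"twist": 0,"grip": 4.8},
    {"dx": 0,"dy": 0,"dz": 1,"twist": 0,"grip": 4.8},
    {"dx": 0,"dy": 0,"dz": 2,"twist": 0,"grip": 4.8},
    {"dx": 0,"dy": 0,"dz": 3,"twist": 0,"grip": 4.8},
    {"dx": 0,"dy": 0,"dz": 3,"twist": 0,"grip": 4.8},
    {"dx": 0,"dy": 0,"dz": 3,"twist": 0,"grip": 4.8},
    {"dx": 0,"dy": 0,"dz": 0,"twist": 0,"grip": 4.8},
    {"dx": 0,"dy": 0,"dz": 0,"twist": 0,"grip": 4.8},
    {"dx": 0,"dy": 0,"dz": 0,"twist": 0,"grip": 4.8}
  ]
}}

```text
clock: 18.87
tool_pos: [0.4551, -0.3324, 0.1876]
eef_rot: [-2.115, -2.322, -0.0]
ft_force: [0.0, -0.0, -0.6]
finger_gap: 0.0475
grasp_force: 0.0
```

```bash
python3 -c "
from h import *
im,_=snap('scene');cv2.imwrite('pics/s9.png',cv2.resize(im[150:330,230:480],None,fx=3,fy=3,interpolation=cv2.INTER_CUBIC))
s=status.observe();print(s['tool_pos'],s['ft_force'],s['clock'])"
```

```text
[ 0.45475019 -0.33219974  0.18690802] [-0.07984105  0.54237759 -0.39249294] 18.9167
```

View pics/s9.png

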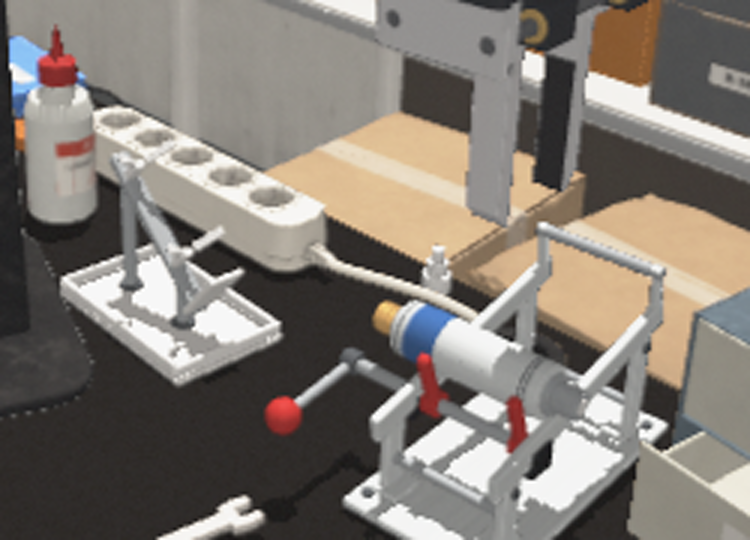

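The filter lies level across both rails against the raised chock (red arms at crop 428,385 and 515,425). The gripper is clear of it, and the bottle and adapter have not moved.

```bash
python3 -c "
from station import manip
print(manip.finish_job())"
```

```text
the job is handed in; nothing more can be done
None
```

The job is handed in at about 19 s: the chock is fully up, the filter lies released across both rails against it, and the bottle, jar and adapter were left alone; the hand-in returned no verdict.

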